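Latch the instrument case, jack up its side and hold it

TASK

First swing the bar latch on top of the wooden instrument case shut, until its end lies fully home in the keeper. Then stand the small lever jack flat on the bench with its round saddle centred under the round lift pad on the bracket at the case's side, and press the jack's handle all the way down so that the feet on that side come off the bench. Finish while still holding the handle down with the case raised; do not shove the case along the bench or disturb the jar, the wax tin and the thread spool standing near.

Things in the scene. Friction and masses are not known exactly. Their poses are not given: they have to be found in the camera images.
- case: Closed wooden instrument case, loose, about 3 kg, 140 mm (its x) x 160 mm (its y), top 88 mm above the bench, on four 8 mm rubber feet at x +-55, y +-65 mm. Origin: centre of its underside, at bench level; z up. On its -y side a dark steel bracket sticks out 46 mm: 50 mm wide along x, its top 63 mm above the bench, with a low round steel mark over the lift pad. A free jack can reach the pad from the -y side, moving along the case's +y. On top are the bar latch and its keeper.
- lift_pad (a point): Centre of the flat underside of the lift pad, a steel disc of 34 mm diameter under the bracket: 106 mm from the case's origin along its -y, 54 mm above the bench while the case stands on its feet. The case's side is 26 mm further along the case's +y (the bracket's flange 22 mm). Axes as the case's.
- latch (a joint): Swing of the flat steel bar latch (90 x 13 x 4 mm) that turns level, about an upright pivot on the case's top, rad. 0 = shut against its stop: the bar points along the case's -y and lies under the keeper (a small steel angle open to the case's -x, 81 mm from the pivot). It grows as the bar swings open towards the case's -x; at 1.57 it would point along -x. Largest 1.5. Stiff: it stays where it is left; about 1 N at the knob moves it.
- latch_pivot (a point): Pivot axis of the latch, on the bar's top face, 95 mm above the bench; 58 mm from the case's origin along its +y.
- latch_knob (a point): Middle of the upright round black knob on the latch bar, 15 mm in diameter and 30 mm tall (from 95 to 125 mm above the bench), 50 mm from the pivot. Turns with the bar.
- jack: Small loose lever jack, 0.8 kg, steel base plate 238 x 58 x 8 mm. Origin on its underside; x points towards the saddle end, z up. The plate runs from x -150 to +88 mm. The saddle is at x +70 mm on a 32 mm round barrel, the grip post at x -15 mm, the handle points to -x.
- jack_grip (a point): Where to grip the jack: the upright grey post, 30 mm along the jack's x, 24 mm along its y, from 8 to 70 mm above the jack's underside, with free sides along y above the cheeks that end at 42 mm behind it. Point on the post's axis 52 mm above the underside. Axes as the jack's; the saddle's axis is 85 mm further along x.
- saddle (a point): Centre of the top of the jack's round saddle, 26 mm in diameter, 40 mm above the jack's underside when down. It rises straight up, 60 mm per rad of the handle, 30 mm in all: about 14 mm free under the pad, then about 16 mm of lift.
- jack_handle (a joint): Angle of the jack's handle, rad: 0 = up (at rest, 29 degrees above level), grows as it is pressed down, 0.5 = all the way down (level) at a stop. A spring and the load push it up again when it is let go. Needs about 2 N at its pad without load and 6 to 12 N with the case.
- handle_pad (a point): Centre of the top of the rubber pad at the handle's end, 42 mm along the handle by 28 mm wide, 100 mm from the pivot along the handle and 6 mm above its axis; about 85 mm above the bench when up, 38 mm when fully down. Turns with the handle.
- handle_pivot (a point): Pivot of the handle, 32 mm above the jack's underside, at the jack's x -48 mm; its axis lies along the jack's y. Axes as the jack's.
- jar_nails: Bystander: glass jar of nails with a pale lid, 60 mm in diameter, 64 mm tall. Origin: centre of its underside.
- wax_tin: Bystander: flat round gold-coloured tin, 62 mm in diameter, 25 mm tall. Origin: centre of its underside.
- spool_tan: Bystander: upright wooden spool of tan thread, 40 mm in diameter, 60 mm tall. Origin: centre of its underside.

How it is judged:
By the outcome, as a careful person would: the job done as asked, in the order asked, and still so for the second after the job is handed in, while the arm keeps its last pose, push and grip.
It also fails if it takes over 64 s, if anything falls off the work surface, if the arm or the gripper's body presses on something with over 40 N, if the wrist force passes 120 N, or if a joint passes its speed limit or range.

ROBOT

A 6-joint arm with a two-finger parallel gripper is mounted at the origin on a cart in front of the work surface, level with it; the furniture and walls round the work are solid. World frame = base frame: x ahead of the robot, y to its left, z up, the work surface at z = 0. Lengths are in m, angles in rad, forces in N, time in s.
With the tool pointing down it reaches from about 0.325 to 0.775 m from the base axis. Payload 5.5 kg.
Tool frame: the origin (TCP) lies at the very end of the fingers, on their centre line; the grasp point (between the pads) lies 19 mm behind it; z points along the fingers, y is the line along which they close (so a half turn about z gives the same grasp; the last joint's range is limited). The gripper opens to 88 mm and grips with 3 to 60 N. Pads are 20 mm wide; open, the fingers measure 115 mm over their backs; the gripper's body (75 mm by 178 mm) begins 61 mm behind the grasp point.
Start: joints at [1.121, 0.091, 1.231, -0, 1.82, -0.057], TCP at [0.23, 0.554, 0.223] pointing down, gripper open.
Joint ranges: [-2.87, 2.87], [-0.86, 2.18], [0.17, 2.46], [-1.51, 4.65], [0.06, 2.69], [-2.65, 2.65]. Speed limits (rad/s): [2.57, 2.57, 3.01, 3.14, 3.14, 3.14].

INTERFACE

Orientations are given as a 3x3 rotation matrix whose columns are the frame's x, y, z axes.
In Python, from rig import r, viewer gives the robot as it stands.
- The arm moves only by the tool step_arm, never from a script. Its argument "plan" is a list of rows, each an object with "linear": the shift along the tool's x, y, z in cm, a list of three; "delta_rot": the turn, a rotation vector about the tool's x, y, z in rad, a list of three. In form: [{"linear": [dx, dy, dz], "delta_rot": [wx, wy, wz]}, ...]. A call has exactly 10 rows; each row is the pose to reach, as a shift and turn from the pose commanded when the call began, along the tool's axes at that moment; what a row does not reach only later rows make up. A row lasts 1/8 s, in which the tool goes at most 62.5 mm and 10.7 degrees, less where a joint would pass 70% of its speed; a pose out of reach is approached as far as the arm can. A call with a gripper value outside its range is refused whole. "grip" is the closure in counts, from 0 (fully open) to 255 (shut), set as the call begins (left out, the last holds). The fingers move at their own pace and stop on an object; the grip force is fixed at half the most. Time passes only in rows, so rows that repeat a pose let the fingers close, or fill a call up. It gives the time, the measured TCP pose, the force, the opening and the grip force at its end, in the units of the state.
- r.observe(): the state, without advancing time (a new reading comes with each control period).
- viewer.camera(name): name is "side" or "top"; returns a dict with "frame" (480x640x3 uint8, blue, green, red), "mtx" (3x3 intrinsics, pixels), "position" and "rotation" of the camera in the world. Camera axes: x right, y down, z forward; pixel columns grow to the right and rows downward; lengths in m; the calibration is good to about 2 mm. A picture is of the moment at which its call begins. There is no depth.
- r.sign_off(): hands the job in; it is judged then, once.
The state is a dict: "t": time; "qpos": joint angles; "joint_vel": joint speeds; "joint_torque": joint torques, N m; "ee_pos": TCP position; "eef_rot": TCP orientation; "ft_force": force on the tool from outside, world axes, zero at the start; "moment": the same for the moment, N m; "opening": finger opening in m; "finger_force": force on a finger pad.
Only numpy, scipy, OpenCV 4.12 (cv2) and the standard library are available. Lean on these libraries where they do the work, as an engineer would, in place of code of your own. Each camera call takes 0.05 s, during which the arm holds its last target. There are 200 camera calls.

## Working session

There is one attempt and no reset: what is moved stays moved. The work goes in short steps, Python scripts to look and compute and a tool call to move; the robot and the scene stay as the last step left them, time stands still between calls to the robot, and variables do not carry over. Pictures are saved under pics/ and viewed, at most 10 in all, crops included, and the job is handed in when it is done.

Besides the shell and the picture viewer there is one more tool, called after "Emit:" as name(argument=value, ...), one argument or row to a line, values as JSON. step_arm: Moves the arm, as the interface text tells. Its arguments: {"type":"object","properties":{"plan":{"type":"array","items":{"type":"object","properties":{"linear":{"type":"array","items":{"type":"number"}},"delta_rot":{"type":"array","items":{"type":"number"}}}}},"grip":{"type":"number"}},"required":["plan"]}

```bash
mkdir -p pics; ls
python3 - <<'E'
from rig import r, viewer
import cv2,numpy as np
np.set_printoptions(precision=4,suppress=True)
for n in("side","top"):
    c=viewer.camera(n); cv2.imwrite(f"pics/{n}0.png",c["frame"]); print(n,c["mtx"],c["position"],c["rotation"])
s=r.observe(); print(s["t"],s["ee_pos"],s["eef_rot"],s["ft_force"],s["opening"])
E
```

```text
pics
side [[587.3596   0.     321.9566]
 [  0.     587.3596 250.4721]
 [  0.       0.       1.    ]] [0.5618 1.1207 0.6412] [[-0.9997 -0.0056  0.0234]
 [-0.0237  0.4077 -0.9128]
 [-0.0044 -0.9131 -0.4077]]
top [[617.607    0.     329.1351]
 [  0.     617.607  232.5907]
 [  0.       0.       1.    ]] [ 0.2505 -0.0546  1.6759] [[-0.2455 -0.9458  0.2128]
 [-0.9694  0.2386 -0.0578]
 [ 0.0039 -0.2205 -0.9754]]
0.1 [0.2296 0.5541 0.2216] [[-0.9238  0.3828 -0.0008]
 [ 0.3828  0.9238 -0.0016]
 [ 0.0001 -0.0018 -1.    ]] [-0.5645  0.2699  0.5307] 0.08818567501237898
```

View pics/side0.png

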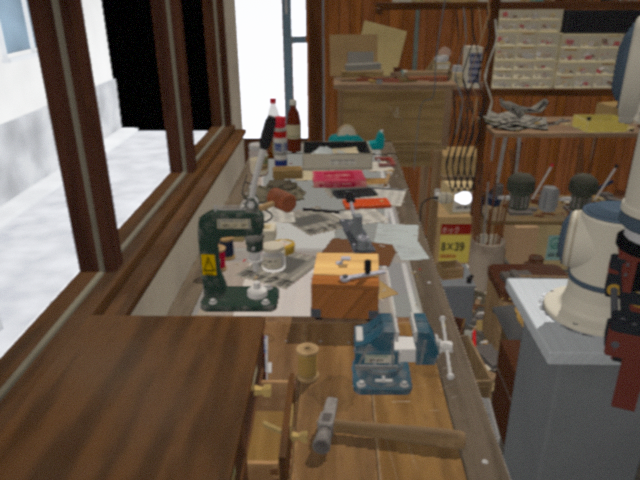

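View pics/top0.png

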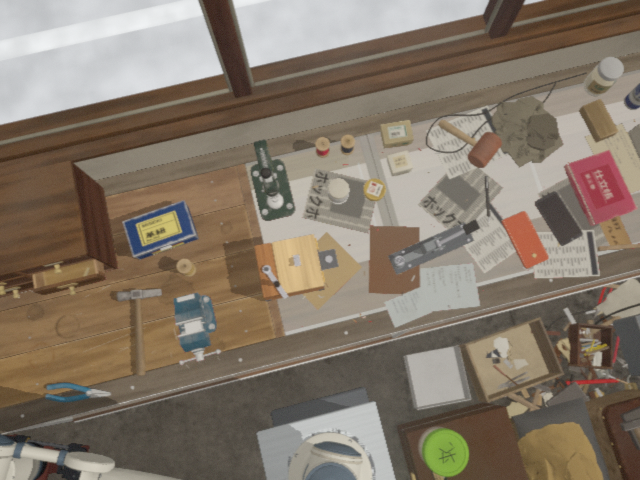

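The overviews show the case at top (293,265) with its bracket to the right at (328,258), and the jack at about (430,248). I'll enlarge that region.

Run:
```python
import cv2
a=cv2.imread("pics/top0.png")[165:315,240:490]
b=cv2.imread("pics/side0.png")[200:330,190:430]
cv2.imwrite("pics/topc.png",cv2.resize(a,(800,480),interpolation=cv2.INTER_CUBIC))
cv2.imwrite("pics/sidec.png",cv2.resize(b,(800,433),interpolation=cv2.INTER_CUBIC))
```

```text
(no output)
```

View pics/topc.png

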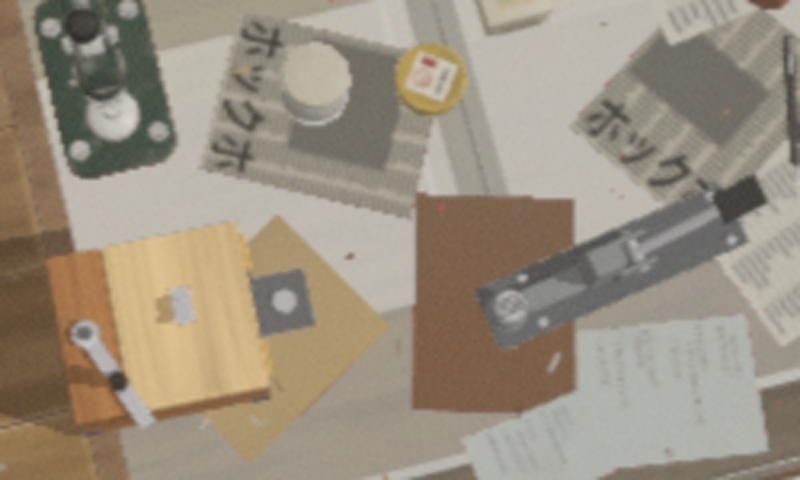

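View pics/sidec.png

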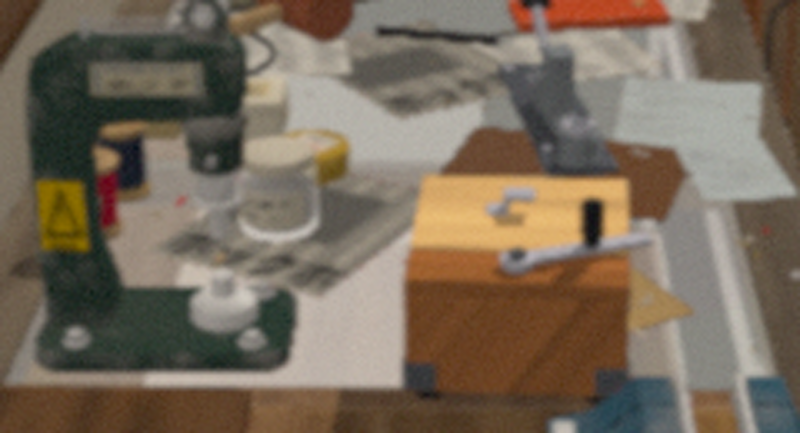

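```bash
cat > h.py <<'E'
import numpy as np
T=dict(K=np.array([[617.607,0,329.1351],[0,617.607,232.5907],[0,0,1]]),p=np.array([.2505,-.0546,1.6759]),R=np.array([[-.2455,-.9458,.2128],[-.9694,.2386,-.0578],[.0039,-.2205,-.9754]]))
S=dict(K=np.array([[587.3596,0,321.9566],[0,587.3596,250.4721],[0,0,1]]),p=np.array([.5618,1.1207,.6412]),R=np.array([[-.9997,-.0056,.0234],[-.0237,.4077,-.9128],[-.0044,-.9131,-.4077]]))
def back(c,u,v,z):
    d=c["R"]@np.linalg.solve(c["K"],[u,v,1.]); return c["p"]+d*(z-c["p"][2])/d[2]
def proj(c,P):
    q=c["R"].T@(np.asarray(P)-c["p"]); q=c["K"]@q; return q[:2]/q[2]
E
python3 - <<'E'
from h import *
np.set_printoptions(precision=4,suppress=True)
for n,u,v,z in [("mark",284,301,.064),("pivot",84,333,.097),("knobtop",118,380,.125),("barend",147,420,.095),("saddle",511,307,.04),("padhandle",740,198,.085),("jackc1",478,290,.008),("jackc2",503,348,.008),("jackc3",748,240,.008),("jar",316,78,.064),("tin",431,78,.025),("cA",235,225,.088),("cB",270,388,.088),("cC",80,422,.088),("cD",47,260,.088),("keeper",181,305,.1)]:
    print(n,back(T,240+u/3.2-.3,165+v/3.2-.3,z)[:2])
for n,u,v,z in [("pivot",515,260,.097),("barend",650,240,.095),("knobtop",594,203,.125),("cnear",408,250,.088),("cnear2",628,250,.088),("saddle",578,125,.04)]:
    print("S",n,back(S,190+u/3.333,200+v/3.333,z)[:2])
E
```

```text
mark [ 0.5337 -0.1309]
pivot [0.542  0.0338]
knobtop [0.4936 0.0146]
barend [0.4612 0.0007]
saddle [ 0.4862 -0.3157]
padhandle [ 0.5215 -0.5172]
jackc1 [ 0.512  -0.2974]
jackc2 [ 0.4583 -0.3047]
jackc3 [ 0.4973 -0.5353]
jar [ 0.7136 -0.2045]
tin [ 0.7003 -0.3052]
cA [ 0.6009 -0.1062]
cB [ 0.463  -0.1013]
cC [0.4738 0.0536]
cD [0.6101 0.0501]
keeper [ 0.5446 -0.0476]
S pivot [0.5434 0.0405]
S barend [0.4577 0.0072]
S knobtop [0.4944 0.0166]
S cnear [0.6107 0.0095]
S cnear2 [0.4714 0.0075]
S saddle [ 0.4889 -0.3108]
```

Emit:
step_arm(
  plan=[
    {"linear": [-4, -4, -1], "delta_rot": [0, 0, 0]},
    {"linear": [-9, -8, -2], "delta_rot": [0, 0, 0.02]},
    {"linear": [-14, -13, -2], "delta_rot": [0, 0, 0.05]},
    {"linear": [-19, -18, -2], "delta_rot": [0, 0, 0.08]},
    {"linear": [-24, -22, -2], "delta_rot": [0, 0, 0.1]},
    {"linear": [-29, -27, -2], "delta_rot": [0, 0, 0.13]},
    {"linear": [-34, -31, -2], "delta_rot": [0, 0, 0.13]},
    {"linear": [-38, -35, -1], "delta_rot": [0, 0, 0.13]},
    {"linear": [-41, -38, 0], "delta_rot": [0, 0, 0.13]},
    {"linear": [-42, -39, 3], "delta_rot": [0, 0, 0.13]},
  ],
  grip=255,
)

```text
t: 1.35
ee_pos: [0.4696, 0.0301, 0.1929]
eef_rot: [[-0.864, 0.503, 0.002], [0.503, 0.864, -0.001], [-0.002, 0.001, -1.0]]
ft_force: [0.4, 0.9, -1.1]
opening: 0.0002
finger_force: 0.0
```

Emit:
step_arm(
  plan=[
    {"linear": [0, 0, 2], "delta_rot": [0, 0, 0]},
    {"linear": [0, 0, 4], "delta_rot": [0, 0, 0]},
    {"linear": [0, 0, 6], "delta_rot": [0, 0, 0]},
    {"linear": [0, 0, 7.5], "delta_rot": [0, 0, 0]},
    {"linear": [0, 0, 8.5], "delta_rot": [0, 0, 0]},
    {"linear": [0, 0, 8.8], "delta_rot": [0, 0, 0]},
    {"linear": [0, 0, 8.8], "delta_rot": [0, 0, 0]},
    {"linear": [0, 0, 8.8], "delta_rot": [0, 0, 0]},
    {"linear": [0, 0, 8.8], "delta_rot": [0, 0, 0]},
    {"linear": [0, 0, 8.8], "delta_rot": [0, 0, 0]},
  ],
)

```text
t: 2.6
ee_pos: [0.4686, 0.0332, 0.1049]
eef_rot: [[-0.866, 0.499, 0.001], [0.499, 0.866, 0.0], [-0.0, 0.0, -1.0]]
ft_force: [0.3, -0.1, 0.3]
opening: 0.001
finger_force: 0.0
```

Run:
```python
from rig import viewer
import cv2
b=viewer.camera("side")["frame"][205:335,270:430]
a=viewer.camera("top")["frame"][215:335,230:370]
import numpy as np
b=cv2.resize(b,(480,390),interpolation=cv2.INTER_CUBIC);a=cv2.resize(a,(320,274),interpolation=cv2.INTER_CUBIC)
o=np.zeros((390,800,3),np.uint8);o[:,:480]=b;o[:274,480:]=a
cv2.imwrite("pics/c1.png",o)
```

```text
(no output)
```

View pics/c1.png

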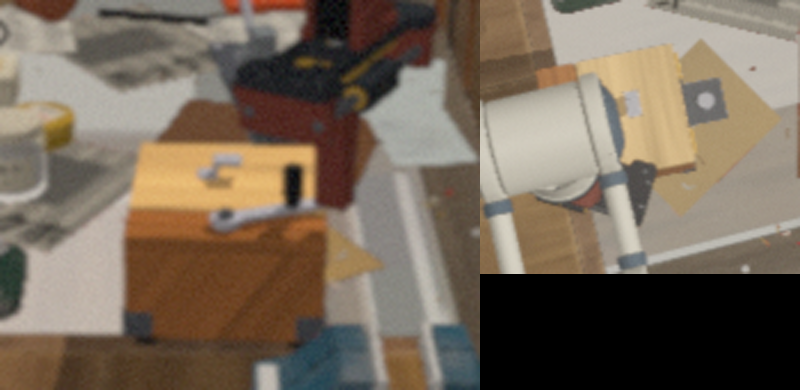

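Run:
```python
from h import *
from rig import r
s=r.observe();print(s["ee_pos"],s["ft_force"])
for P in [(.4686,.0332,.105),(.4686,.0332,.185),(.4963,.0167,.095),(.4963,.0167,.125),(.5425,.036,.095)]:
    q=proj(S,P);print(P,q,(q-[270,205])*3)
```

```text
[0.46847058 0.03323233 0.10476395] [ 0.14446388 -0.52133652  0.28975745]
(0.4686, 0.0332, 0.105) [380.88458238 273.18363229] [332.65374715 204.55089687]
(0.4686, 0.0332, 0.185) [382.34252623 237.34399365] [337.0275787   97.03198096]
(0.4963, 0.0167, 0.095) [366.90814745 273.8928064 ] [290.72444235 206.67841919]
(0.4963, 0.0167, 0.125) [367.29631961 260.90382782] [291.88895882 167.71148347]
(0.5425, 0.036, 0.095) [344.92335948 277.89910219] [224.77007845 218.69730656]
```

Emit:
step_arm(
  plan=[
    {"linear": [-1, 0, 0], "delta_rot": [0, 0, 0]},
    {"linear": [-1.5, 0, 0], "delta_rot": [0, 0, 0]},
    {"linear": [-2.2, -0.4, 0], "delta_rot": [0, 0, 0]},
    {"linear": [-2.9, -0.8, 0], "delta_rot": [0, 0, 0]},
    {"linear": [-3.6, -0.95, 0], "delta_rot": [0, 0, 0]},
    {"linear": [-4.4, -1, 0], "delta_rot": [0, 0, 0]},
    {"linear": [-5, -1, 0], "delta_rot": [0, 0, 0]},
    {"linear": [-5.6, -0.9, 0], "delta_rot": [0, 0, 0]},
    {"linear": [-6, -0.8, 0], "delta_rot": [0, 0, 0]},
    {"linear": [-6, -0.8, 0], "delta_rot": [0, 0, 0]},
  ],
)

```text
t: 3.95
ee_pos: [0.5169, -0.0036, 0.1047]
eef_rot: [[-0.866, 0.499, 0.001], [0.499, 0.866, 0.0], [-0.001, 0.0, -1.0]]
ft_force: [0.0, 0.5, -0.4]
opening: 0.0003
finger_force: 0.0
```

Emit:
step_arm(
  plan=[
    {"linear": [-0.2, 0.05, 0], "delta_rot": [0, 0, 0]},
    {"linear": [-0.4, 0.1, 0], "delta_rot": [0, 0, 0]},
    {"linear": [-0.5, 0.2, 0], "delta_rot": [0, 0, 0]},
    {"linear": [-0.6, 0.2, 0], "delta_rot": [0, 0, 0]},
    {"linear": [-0.65, 0.25, 0], "delta_rot": [0, 0, 0]},
    {"linear": [-0.7, 0.3, 0], "delta_rot": [0, 0, 0]},
    {"linear": [-0.75, 0.3, 0], "delta_rot": [0, 0, 0]},
    {"linear": [-0.75, 0.3, 0], "delta_rot": [0, 0, 0]},
    {"linear": [-0.75, 0.3, 0], "delta_rot": [0, 0, 0]},
    {"linear": [-0.75, 0.3, 0], "delta_rot": [0, 0, 0]},
  ],
)

```text
t: 5.2
ee_pos: [0.5244, -0.0047, 0.1046]
eef_rot: [[-0.866, 0.499, 0.0], [0.499, 0.866, 0.0], [-0.0, 0.0, -1.0]]
ft_force: [-0.4, 1.0, -0.3]
opening: 0.0007
finger_force: 0.2
```

Run:
```python
from rig import viewer
import cv2
b=viewer.camera("side")["frame"][230:300,300:400]
cv2.imwrite("pics/c2.png",cv2.resize(b,(800,560),interpolation=cv2.INTER_CUBIC))
```

```text
(no output)
```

View pics/c2.png

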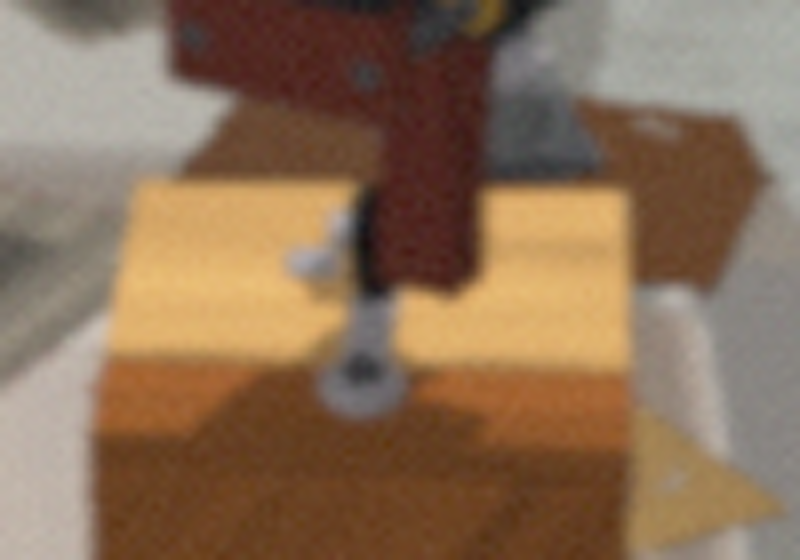

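Emit:
step_arm(
  plan=[
    {"linear": [-0.05, 0.02, 0], "delta_rot": [0, 0, 0]},
    {"linear": [-0.1, 0.04, 0], "delta_rot": [0, 0, 0]},
    {"linear": [-0.15, 0.06, 0], "delta_rot": [0, 0, 0]},
    {"linear": [-0.2, 0.08, 0], "delta_rot": [0, 0, 0]},
    {"linear": [-0.25, 0.1, 0], "delta_rot": [0, 0, 0]},
    {"linear": [-0.3, 0.12, 0], "delta_rot": [0, 0, 0]},
    {"linear": [-0.3, 0.12, 0], "delta_rot": [0, 0, 0]},
    {"linear": [-0.3, 0.12, 0], "delta_rot": [0, 0, 0]},
    {"linear": [-0.3, 0.12, 0], "delta_rot": [0, 0, 0]},
    {"linear": [-0.3, 0.12, 0], "delta_rot": [0, 0, 0]},
  ],
)

```text
t: 6.5
ee_pos: [0.5264, -0.0052, 0.1045]
eef_rot: [[-0.866, 0.499, -0.003], [0.499, 0.866, 0.0], [0.003, -0.001, -1.0]]
ft_force: [-7.5, 0.7, 2.7]
opening: 0.0009
finger_force: 3.3
```

Emit:
step_arm(
  plan=[
    {"linear": [0.8, 0, 0], "delta_rot": [0, 0, 0]},
    {"linear": [1.5, 0, -1], "delta_rot": [0, 0, 0]},
    {"linear": [1.5, 0, -5], "delta_rot": [0, 0, 0.1]},
    {"linear": [0, -4, -9], "delta_rot": [0, 0, 0.25]},
    {"linear": [-3, -9, -9], "delta_rot": [0, 0, 0.4]},
    {"linear": [-6, -14, -9], "delta_rot": [0, 0, 0.55]},
    {"linear": [-9, -19, -9], "delta_rot": [0, 0, 0.7]},
    {"linear": [-12, -24, -9], "delta_rot": [0, 0, 0.85]},
    {"linear": [-15, -29, -9], "delta_rot": [0, 0, 0.88]},
    {"linear": [-17.4, -33.5, -9], "delta_rot": [0, 0, 0.88]},
  ],
  grip=0,
)

```text
t: 7.75
ee_pos: [0.511, -0.3844, 0.1956]
eef_rot: [[-0.167, 0.986, 0.001], [0.986, 0.167, -0.001], [-0.001, 0.001, -1.0]]
ft_force: [0.1, 1.0, -0.5]
opening: 0.0876
finger_force: 0.0
```

Run:
```python
from rig import viewer,r
import cv2,numpy as np
b=viewer.camera("side")["frame"][200:290,270:400]
t=viewer.camera("top")["frame"]; cv2.imwrite("pics/t3.png",t); cv2.imwrite("pics/s3.png",viewer.camera("side")["frame"])
a=t[200:300,245:345]
o=np.hstack([cv2.resize(b,(433,300),interpolation=cv2.INTER_CUBIC),cv2.resize(a,(300,300),interpolation=cv2.INTER_CUBIC)])
o2=cv2.resize(t[200:300,345:540],(585,300),interpolation=cv2.INTER_CUBIC)
q=np.zeros((600,733,3),np.uint8);q[:300]=o;q[300:,:585]=o2
cv2.imwrite("pics/c3.png",q); s=r.observe();print(s["qpos"],s["ee_pos"])
```

```text
[-6.98553325e-01  1.93542383e-01  1.16866894e+00 -1.27987273e-04
  1.77967524e+00 -8.63251316e-01] [ 0.51041784 -0.38431584  0.19435137]
```

View pics/c3.png

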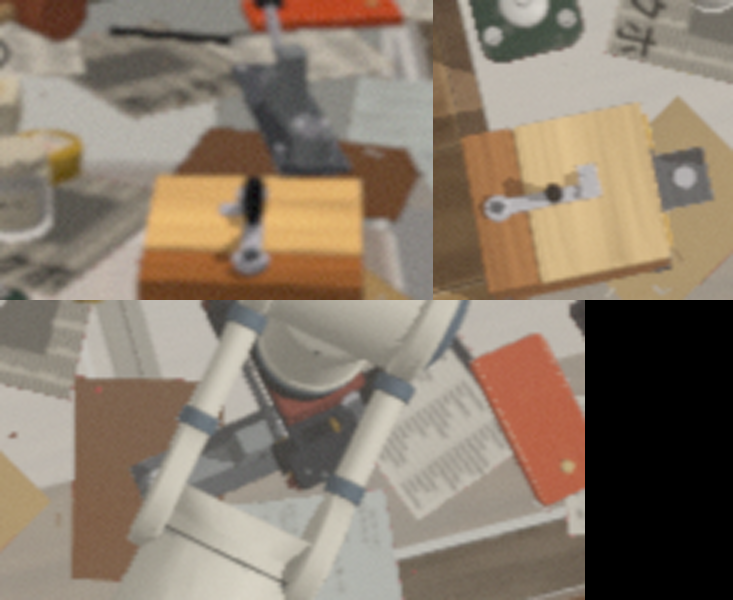

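Run:
```python
from h import *
np.set_printoptions(precision=4,suppress=True)
f=lambda x,y,z:back(T,245+(x-433)/3-.3,200+y/3-.3,z)
for n,x,y,z in[("pivot",497,207,.097),("knob",554,193,.125),("end",575,196,.095),("keep",589,181,.1),("mark",685,177,.064),("cA",640,105,.088),("cB",670,265,.088),("cC",487,292,.088),("cD",462,140,.088)]:print(n,f(x,y,z)[:2])
```

```text
pivot [0.5421 0.0335]
knob [ 0.5368 -0.0176]
end [ 0.5353 -0.0338]
keep [ 0.5442 -0.0487]
mark [ 0.5337 -0.1316]
cA [ 0.6014 -0.1079]
cB [ 0.458 -0.099]
cC [0.4739 0.0589]
cD [0.609  0.0504]
```

Run:
```python
from h import *
import cv2
im=cv2.imread("pics/s3.png"); g=im[240:285,330:362].astype(int).sum(2)
for v in range(255,272,2): print(v,g[v-240])
o=np.array([.539,-.025])
for yaw in(-.04,-.06):
  X=np.array([np.cos(yaw),np.sin(yaw)]);Y=np.array([-X[1],X[0]])
  p=o+.058*Y; print(yaw,"piv",proj(S,[*p,.097]))
  for th in(0,.06,.12):
    k=p-.05*(np.sin(th)*X+np.cos(th)*Y); print(th,[proj(S,[*k,z]).round(1) for z in(.1,.125)])
```

```text
255 [490 495 488 489 486 503 489 489 495 490 493 473 393 255 138  66  51  92
 197 331 445 485 509 506 500 496 502 500 501 504 497 500]
257 [495 483 494 499 489 501 489 500 497 493 491 466 387 234  91  58  69  81
 185 342 427 488 505 497 510 502 504 510 509 508 507 497]
259 [484 480 490 486 490 490 484 494 499 492 468 423 310 193  73  65  65  49
 156 314 420 470 491 491 493 501 484 495 490 491 504 492]
261 [506 499 507 504 501 500 506 511 529 490 448 375 282 169  93  42  70  77
 168 306 431 456 479 481 480 482 484 480 473 475 472 471]
263 [527 519 520 525 518 499 480 477 444 401 364 330 275 149  92  45  42 107
 208 362 474 506 515 522 509 511 518 508 506 519 503 507]
265 [539 532 540 535 539 526 519 465 419 380 357 364 324 235 139  51  63 166
 328 453 518 538 534 527 538 529 528 533 533 531 528 532]
267 [521 516 515 524 517 523 524 510 475 423 413 392 364 321 262 222 245 331
 435 499 538 522 529 529 521 527 531 521 521 525 515 519]
269 [512 517 508 509 524 507 511 521 508 504 499 475 404 366 361 374 414 471
 490 505 520 502 512 509 509 512 505 510 507 504 499 502]
271 [516 520 509 515 518 517 511 521 511 460 414 366 380 392 452 492 519 505
 510 504 508 503 519 512 519 505 510 514 518 506 511 518]
-0.04 piv [345.48827975 276.37441362]
0 [array([346.1, 264.7]), array([346.3, 254.1])]
0.06 [array([347.5, 264.7]), array([347.7, 254.1])]
0.12 [array([348.9, 264.8]), array([349.1, 254.2])]
-0.06 piv [344.92720811 276.35813629]
0 [array([346.1, 264.7]), array([346.2, 254.1])]
0.06 [array([347.5, 264.7]), array([347.6, 254.1])]
0.12 [array([348.9, 264.8]), array([349. , 254.2])]
```

Emit:
step_arm(
  plan=[
    {"linear": [-1.1, -1.1, 2], "delta_rot": [0, 0, 0]},
    {"linear": [-1.1, -1.1, 5], "delta_rot": [0, 0, 0]},
    {"linear": [-1.1, -1.1, 8], "delta_rot": [0, 0, 0]},
    {"linear": [-1.1, -1.1, 11], "delta_rot": [0, 0, 0]},
    {"linear": [-1.1, -1.1, 13], "delta_rot": [0, 0, 0]},
    {"linear": [-1.1, -1.1, 14], "delta_rot": [0, 0, 0]},
    {"linear": [-1.1, -1.1, 15], "delta_rot": [0, 0, 0]},
    {"linear": [-1.1, -1.1, 15.1], "delta_rot": [0, 0, 0]},
    {"linear": [-1.1, -1.1, 15.1], "delta_rot": [0, 0, 0]},
    {"linear": [-1.1, -1.1, 15.1], "delta_rot": [0, 0, 0]},
  ],
)

```text
t: 9.15
ee_pos: [0.5024, -0.3954, 0.0445]
eef_rot: [[-0.167, 0.986, 0.001], [0.986, 0.167, -0.001], [-0.001, 0.001, -1.0]]
ft_force: [-0.1, 0.1, -0.3]
opening: 0.0878
finger_force: 0.0
```

Emit:
step_arm(
  plan=[
    {"linear": [0, 0, 0], "delta_rot": [0, 0, 0]},
    {"linear": [0, 0, 0], "delta_rot": [0, 0, 0]},
    {"linear": [0, 0, 0], "delta_rot": [0, 0, 0]},
    {"linear": [0, 0, 0], "delta_rot": [0, 0, 0]},
    {"linear": [0, 0, 0], "delta_rot": [0, 0, 0]},
    {"linear": [0, 0, 0], "delta_rot": [0, 0, 0]},
    {"linear": [0, 0, 0], "delta_rot": [0, 0, 0]},
    {"linear": [0, 0, 0], "delta_rot": [0, 0, 0]},
    {"linear": [0, 0, 0], "delta_rot": [0, 0, 0]},
    {"linear": [0, 0, 0], "delta_rot": [0, 0, 0]},
  ],
  grip=255,
)

```text
t: 10.4
ee_pos: [0.5021, -0.395, 0.0436]
eef_rot: [[-0.167, 0.986, 0.0], [0.986, 0.167, 0.0], [0.0, 0.0, -1.0]]
ft_force: [-0.2, -1.4, -0.2]
opening: 0.0237
finger_force: 30.0
```

Emit:
step_arm(
  plan=[
    {"linear": [0, 0, -0.6], "delta_rot": [0, 0, 0]},
    {"linear": [1, 0.4, -1], "delta_rot": [0, 0, 0]},
    {"linear": [3, 1, -1], "delta_rot": [0, 0, 0.05]},
    {"linear": [5, 2, -1], "delta_rot": [0, 0, 0.1]},
    {"linear": [7, 3, -1], "delta_rot": [0, 0, 0.15]},
    {"linear": [9, 3.5, -1], "delta_rot": [0, 0, 0.2]},
    {"linear": [10.5, 4.1, -1], "delta_rot": [0, 0, 0.218]},
    {"linear": [11.3, 4.4, -0.8], "delta_rot": [0, 0, 0.218]},
    {"linear": [11.3, 4.4, -0.6], "delta_rot": [0, 0, 0.218]},
    {"linear": [11.3, 4.4, -0.6], "delta_rot": [0, 0, 0.218]},
  ],
)

```text
t: 11.65
ee_pos: [0.5262, -0.2766, 0.0491]
eef_rot: [[0.05, 0.999, -0.001], [0.999, -0.05, 0.0], [0.0, -0.001, -1.0]]
ft_force: [0.9, -0.6, -6.5]
opening: 0.0238
finger_force: 30.0
```

Run:
```python
from rig import viewer,r
import cv2,numpy as np
b=viewer.camera("side")["frame"];t=viewer.camera("top")["frame"]; cv2.imwrite("pics/t4.png",t); cv2.imwrite("pics/s4.png",b)
q=np.vstack([cv2.resize(b[210:270,280:420],(700,300),interpolation=cv2.INTER_CUBIC),cv2.resize(t[220:280,300:440],(700,300),interpolation=cv2.INTER_CUBIC)])
cv2.imwrite("pics/c4.png",q); s=r.observe();print(s["ee_pos"],s["ft_force"])
```

```text
[ 0.52633156 -0.27684023  0.04948846] [-0.13935721 -0.73759162 -7.00228372]
```

View pics/c4.png

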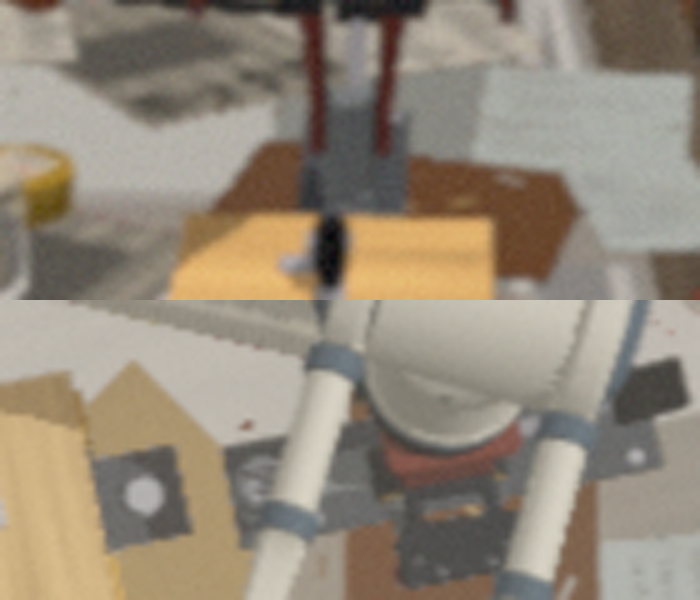

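Run:
```python
from h import *
np.set_printoptions(precision=4,suppress=True)
f=lambda x,y,z:back(T,300+x/5-.4,220+(y-300)/5-.4,z)
for n,x,y,z in[("mark",145,495,.064),("f1",225,448,.0135),("f2",243,545,.0135),("sad",262,481,.0455),("br1",95,458,.063),("br2",180,447,.063),("br3",190,533,.063),("br4",108,549,.063)]:print(n,f(x,y,z)[:2])
tool=np.array([.5263,-.2768]);Y=np.array([.05,.9987])
print("sad exp",tool+.085*Y,"front exp",tool+.103*Y)
```

```text
mark [ 0.534  -0.1314]
f1 [ 0.5575 -0.1828]
f2 [ 0.503  -0.1788]
sad [ 0.5293 -0.195 ]
br1 [ 0.5601 -0.1106]
br2 [ 0.5548 -0.1559]
br3 [ 0.5085 -0.1495]
br4 [ 0.5109 -0.1054]
sad exp [ 0.5305 -0.1919] front exp [ 0.5314 -0.1739]
```

Emit:
step_arm(
  plan=[
    {"linear": [1.2, 0, 0], "delta_rot": [0, 0, 0]},
    {"linear": [2.6, 0, 0], "delta_rot": [0, 0, 0]},
    {"linear": [4, 0, 0], "delta_rot": [0, 0, 0]},
    {"linear": [5.2, 0, 0], "delta_rot": [0, 0, 0]},
    {"linear": [6, 0, 0], "delta_rot": [0, 0, 0]},
    {"linear": [6.4, 0, 0], "delta_rot": [0, 0, 0]},
    {"linear": [6.4, 0, 0], "delta_rot": [0, 0, 0]},
    {"linear": [6.4, 0, 0.3], "delta_rot": [0, 0, 0]},
    {"linear": [6.4, 0, 0.5], "delta_rot": [0, 0, 0]},
    {"linear": [6.4, 0, 0.6], "delta_rot": [0, 0, 0]},
  ],
)

```text
t: 13.0
ee_pos: [0.5296, -0.2126, 0.0436]
eef_rot: [[0.05, 0.999, -0.0], [0.999, -0.05, -0.0], [-0.0, -0.0, -1.0]]
ft_force: [-1.9, 1.1, -1.9]
opening: 0.0237
finger_force: 30.0
```

Run:
```python
from rig import viewer,r
import cv2,numpy as np
b=viewer.camera("side")["frame"];t=viewer.camera("top")["frame"]
cv2.imwrite("pics/t5.png",t)
q=np.vstack([cv2.resize(b[210:270,280:420],(700,300),interpolation=cv2.INTER_CUBIC),cv2.resize(t[220:280,300:440],(700,300),interpolation=cv2.INTER_CUBIC)])
cv2.imwrite("pics/c5.png",q); s=r.observe();print(s["ee_pos"],s["ft_force"],s["moment"])
```

```text
[ 0.52971544 -0.21258927  0.04364965] [ 0.45841238 -0.51490065 -6.40923112] [ 0.03075396  0.07561977 -0.04656749]
```

View pics/c5.png

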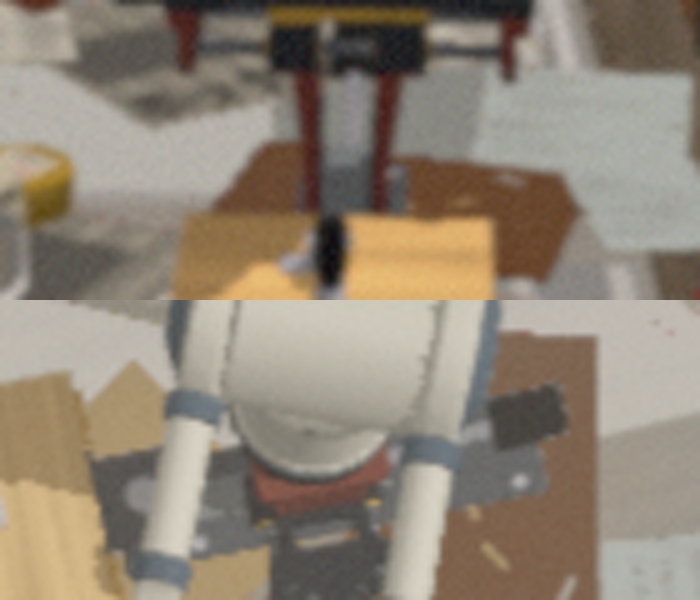

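Emit:
step_arm(
  plan=[
    {"linear": [0, 0, 0.05], "delta_rot": [0, 0, 0]},
    {"linear": [0, 0, 0.1], "delta_rot": [0, 0, 0]},
    {"linear": [0, 0, 0.1], "delta_rot": [0, 0, 0]},
    {"linear": [0, 0, 0.1], "delta_rot": [0, 0, 0]},
    {"linear": [0, 0, 0.1], "delta_rot": [0, 0, 0]},
    {"linear": [0, 0, 0.1], "delta_rot": [0, 0, 0]},
    {"linear": [0, 0, 0.1], "delta_rot": [0, 0, 0]},
    {"linear": [0, 0, 0.1], "delta_rot": [0, 0, 0]},
    {"linear": [0, 0, 0.1], "delta_rot": [0, 0, 0]},
    {"linear": [0, 0, 0.1], "delta_rot": [0, 0, 0]},
  ],
)

```text
t: 14.35
ee_pos: [0.5298, -0.2126, 0.0436]
eef_rot: [[0.05, 0.999, 0.0], [0.999, -0.05, -0.001], [-0.001, 0.0, -1.0]]
ft_force: [-4.9, 0.3, 3.4]
opening: 0.024
finger_force: 30.0
```

Emit:
step_arm(
  plan=[
    {"linear": [0, 0, 0], "delta_rot": [0, 0, 0]},
    {"linear": [0, 0, 0], "delta_rot": [0, 0, 0]},
    {"linear": [0, 0, 0], "delta_rot": [0, 0, 0]},
    {"linear": [0, 0, 0], "delta_rot": [0, 0, 0]},
    {"linear": [0, 0, 0], "delta_rot": [0, 0, 0]},
    {"linear": [0, 0, 0], "delta_rot": [0, 0, 0]},
    {"linear": [0, 0, -1], "delta_rot": [0, 0, 0]},
    {"linear": [0, 0, -4], "delta_rot": [0, 0, 0]},
    {"linear": [0, 0, -8], "delta_rot": [0, 0, 0]},
    {"linear": [0, 0, -12], "delta_rot": [0, 0, 0]},
  ],
  grip=0,
)

```text
t: 15.6
ee_pos: [0.5297, -0.2123, 0.1646]
eef_rot: [[0.05, 0.999, 0.001], [0.999, -0.05, -0.0], [-0.0, 0.001, -1.0]]
ft_force: [1.2, 0.1, 0.2]
opening: 0.0878
finger_force: 0.0
```

Emit:
step_arm(
  plan=[
    {"linear": [-3, 0, -2], "delta_rot": [0, 0, 0]},
    {"linear": [-8, 0, -3], "delta_rot": [0, 0, 0]},
    {"linear": [-13, 0, -3], "delta_rot": [0, 0, 0]},
    {"linear": [-18, 0, -3], "delta_rot": [0, 0, 0]},
    {"linear": [-22, 0, -3], "delta_rot": [0, 0, 0]},
    {"linear": [-25, 0, -3], "delta_rot": [0, 0, 0]},
    {"linear": [-28, 0, -3], "delta_rot": [0, 0, 0]},
    {"linear": [-28, 0, -3], "delta_rot": [0, 0, 0]},
    {"linear": [-28, 0, -3], "delta_rot": [0, 0, 0]},
    {"linear": [-28, 0, -3], "delta_rot": [0, 0, 0]},
  ],
  grip=255,
)

```text
t: 16.85
ee_pos: [0.5162, -0.491, 0.1933]
eef_rot: [[0.049, 0.999, 0.001], [0.999, -0.049, -0.0], [-0.0, 0.001, -1.0]]
ft_force: [-0.7, 0.0, -0.6]
opening: 0.0007
finger_force: 0.0
```

Run:
```python
from rig import viewer,r
import cv2,numpy as np
b=viewer.camera("side")["frame"];t=viewer.camera("top")["frame"]
cv2.imwrite("pics/t6.png",t);cv2.imwrite("pics/s6.png",b)
cv2.imwrite("pics/c6.png",cv2.resize(t[210:300,300:430],(780,540),interpolation=cv2.INTER_CUBIC)); s=r.observe();print(s["ee_pos"],s["ft_force"])
```

```text
[ 0.51618679 -0.49110272  0.19326833] [0.45351146 0.46317975 1.01391741]
```

View pics/c6.png

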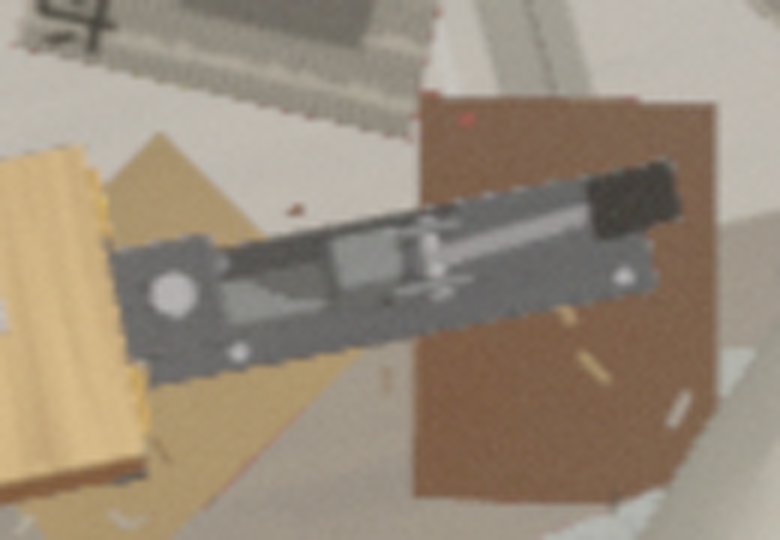

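Run:
```python
from h import *
np.set_printoptions(precision=4,suppress=True)
a=lambda x,y,z:back(T,240+x/3.2-.34,165+y/3.2-.34,z)[:2]
b=lambda x,y,z:back(T,300+x/6-.42,210+y/6-.42,z)[:2]
A=np.array([a(543,322,.009),a(733,240,.009),a(740,198,.085)]);B=np.array([b(238,352,.009),b(624,275,.009),b(632,197,.085)])
s0=a(511,307,.04)
ca,cb=A.mean(0),B.mean(0);U,_,V=np.linalg.svd((A-ca).T@(B-cb));R=(U@V).T
print("resid",(A-ca)@R.T+cb-B,"rot",np.arctan2(R[1,0],R[0,0]))
print("saddle",R@(s0-ca)+cb,"mark",b(173,295,.064))
post=b(369,260,.07);print("post",post,"saddle via post",post+.085*np.array([.05,.9987]))
pad=b(632,197,.085);print("pad",pad,"saddle via pad",pad+.2029*np.array([.05,.9987]))
```

```text
resid [[ 0.      0.0002]
 [-0.0004 -0.0005]
 [ 0.0003  0.0003]] rot -0.2103504985743893
saddle [ 0.5309 -0.1312] mark [ 0.5337 -0.1308]
post [ 0.5267 -0.2182] saddle via post [ 0.531  -0.1333]
pad [ 0.5231 -0.3358] saddle via pad [ 0.5332 -0.1332]
```

Emit:
step_arm(
  plan=[
    {"linear": [3, 0, 0], "delta_rot": [0, 0, 0]},
    {"linear": [7, 0, 0], "delta_rot": [0, 0, 0]},
    {"linear": [11, -0.1, 0], "delta_rot": [0, 0, 0]},
    {"linear": [14, -0.2, 1], "delta_rot": [0, 0, 0]},
    {"linear": [15.6, -0.2, 3], "delta_rot": [0, 0, 0]},
    {"linear": [15.6, -0.2, 5.5], "delta_rot": [0, 0, 0]},
    {"linear": [15.6, -0.2, 8], "delta_rot": [0, 0, 0]},
    {"linear": [15.6, -0.2, 9], "delta_rot": [0, 0, 0]},
    {"linear": [15.6, -0.2, 9.2], "delta_rot": [0, 0, 0]},
    {"linear": [15.6, -0.2, 9.2], "delta_rot": [0, 0, 0]},
  ],
)

```text
t: 18.2
ee_pos: [0.522, -0.3363, 0.1018]
eef_rot: [[0.05, 0.999, 0.001], [0.999, -0.05, -0.001], [-0.001, 0.001, -1.0]]
ft_force: [0.8, -0.0, 0.3]
opening: 0.0005
finger_force: 0.0
```

Emit:
step_arm(
  plan=[
    {"linear": [0, 0, 0.6], "delta_rot": [0, 0, 0]},
    {"linear": [0, 0, 1.1], "delta_rot": [0, 0, 0]},
    {"linear": [-0.2, 0, 1.6], "delta_rot": [0, 0, 0]},
    {"linear": [-0.35, 0, 2.1], "delta_rot": [0, 0, 0]},
    {"linear": [-0.55, 0, 2.6], "delta_rot": [0, 0, 0]},
    {"linear": [-0.7, 0, 3.1], "delta_rot": [0, 0, 0]},
    {"linear": [-0.85, 0, 3.5], "delta_rot": [0, 0, 0]},
    {"linear": [-0.95, 0, 3.9], "delta_rot": [0, 0, 0]},
    {"linear": [-1.05, 0, 4.2], "delta_rot": [0, 0, 0]},
    {"linear": [-1.1, 0, 4.5], "delta_rot": [0, 0, 0]},
  ],
)

```text
t: 19.45
ee_pos: [0.5212, -0.347, 0.0575]
eef_rot: [[0.05, 0.999, 0.001], [0.999, -0.05, -0.0], [-0.0, 0.001, -1.0]]
ft_force: [-2.1, 2.6, 9.8]
opening: 0.0005
finger_force: 5.0
```

Emit:
step_arm(
  plan=[
    {"linear": [-0.05, 0, 0.3], "delta_rot": [0, 0, 0]},
    {"linear": [-0.1, 0, 0.6], "delta_rot": [0, 0, 0]},
    {"linear": [-0.15, 0, 0.9], "delta_rot": [0, 0, 0]},
    {"linear": [-0.2, 0, 1.2], "delta_rot": [0, 0, 0]},
    {"linear": [-0.22, 0, 1.5], "delta_rot": [0, 0, 0]},
    {"linear": [-0.24, 0, 1.7], "delta_rot": [0, 0, 0]},
    {"linear": [-0.25, 0, 1.9], "delta_rot": [0, 0, 0]},
    {"linear": [-0.25, 0, 2.05], "delta_rot": [0, 0, 0]},
    {"linear": [-0.25, 0, 2.15], "delta_rot": [0, 0, 0]},
    {"linear": [-0.25, 0, 2.2], "delta_rot": [0, 0, 0]},
  ],
)

```text
t: 20.7
ee_pos: [0.5211, -0.3499, 0.0374]
eef_rot: [[0.05, 0.999, 0.001], [0.999, -0.05, -0.001], [-0.001, 0.002, -1.0]]
ft_force: [-6.8, 4.0, 18.0]
opening: 0.0004
finger_force: 8.9
```

Emit:
step_arm(
  plan=[
    {"linear": [0, 0, 0.05], "delta_rot": [0, 0, 0]},
    {"linear": [0, 0, 0.1], "delta_rot": [0, 0, 0]},
    {"linear": [0, 0, 0.15], "delta_rot": [0, 0, 0]},
    {"linear": [0, 0, 0.2], "delta_rot": [0, 0, 0]},
    {"linear": [0, 0, 0.2], "delta_rot": [0, 0, 0]},
    {"linear": [0, 0, 0.2], "delta_rot": [0, 0, 0]},
    {"linear": [0, 0, 0.2], "delta_rot": [0, 0, 0]},
    {"linear": [0, 0, 0.2], "delta_rot": [0, 0, 0]},
    {"linear": [0, 0, 0.2], "delta_rot": [0, 0, 0]},
    {"linear": [0, 0, 0.2], "delta_rot": [0, 0, 0]},
  ],
)

```text
t: 21.95
ee_pos: [0.5212, -0.3499, 0.0368]
eef_rot: [[0.05, 0.999, 0.002], [0.999, -0.05, -0.002], [-0.002, 0.002, -1.0]]
ft_force: [-9.5, 5.4, 22.6]
opening: 0.0004
finger_force: 11.2
```

Run:
```python
from h import *
from rig import viewer,r
import cv2
t0=cv2.imread("pics/t6.png");s0=cv2.imread("pics/s6.png");t=viewer.camera("top")["frame"];s=viewer.camera("side")["frame"]
cv2.imwrite("pics/t7.png",t);cv2.imwrite("pics/s7.png",s)
def sh(a,b,c,h=6,m=8):
    u,v=np.round(c).astype(int);k=4
    B=lambda im,w:cv2.resize(im[v-w:v+w+1,u-w:u+w+1],None,fx=k,fy=k,interpolation=cv2.INTER_CUBIC)
    R=cv2.matchTemplate(B(b,h+m),B(a,h),cv2.TM_CCOEFF_NORMED);_,q,_,l=cv2.minMaxLoc(R);return (np.array(l)/k-m).round(2),round(q,3)
tl=.016/.171
for n,P,dz in[("mark",(.5337,-.131,.063),.016),("keeper",(.5445,-.048,.1),.0085),("pivot",(.542,.035,.097),.001)]:
    dy=tl*P[2];e=np.array([0,dy,dz])
    for c,a,b,m in((T,t0,t,"top"),(S,s0,s,"side")):
        print(n,m,"meas",sh(a,b,proj(c,P)),"exp",(proj(c,P+e)-proj(c,P)).round(2))
for n,P in[("jar",(.7136,-.2045,.05)),("tin",(.70,-.305,.02))]: print(n,sh(t0,t,proj(T,P)))
q=r.observe();print(q["ee_pos"],q["ft_force"],q["t"])
```

```text
mark top meas (array([-0.5, -1. ]), 0.991) exp [-2.16 -0.55]
mark side meas (array([ 0. , -0.5]), 0.93) exp [ 0.13 -5.18]
keeper top meas (array([-1.  , -0.25]), 0.739) exp [-3.69  0.29]
keeper side meas (array([ 0.  , -1.25]), 0.949) exp [ 0.08 -1.74]
pivot top meas (array([-1.5 ,  0.25]), 0.911) exp [-3.46  0.79]
pivot side meas (array([0.  , 0.25]), 0.833) exp [0.06 1.55]
jar (array([7.5, 8. ]), 0.675)
tin (array([0., 0.]), 0.994)
[ 0.52115728 -0.34992383  0.03677208] [-8.72614269  5.32334799 21.42082046] 22.05
```

Run:
```python
from h import *
import cv2
from scipy.optimize import least_squares
g=lambda f:cv2.imread(f"pics/{f}.png")
t0,s0,t,s=g("t6"),g("s6"),g("t7"),g("s7")
def sh(a,b,c,h=5,m=6):
    u,v=np.round(c).astype(int);k=4
    B=lambda im,w:cv2.resize(im[v-w:v+w+1,u-w:u+w+1],None,fx=k,fy=k,interpolation=cv2.INTER_CUBIC)
    R=cv2.matchTemplate(B(b,h+m),B(a,h),cv2.TM_CCOEFF_NORMED);_,q,_,l=cv2.minMaxLoc(R);return np.array(l)/k-m,q
o=np.array([.539,-.025,0]);X=np.array([.9988,-.05,0]);Y=np.array([.05,.9988,0]);Z=np.array([0,0,1.])
L={"mark":(0,-.106,.063),"cA":(.07,-.08,.088),"cB":(-.07,-.08,.088),"cC":(-.07,.08,.088),"cD":(.07,.08,.088),"keep":(.006,-.023,.1),"piv":(0,.058,.097),"knob":(0,.008,.12),"fC":(-.055,.08,.012),"fD":(.055,.08,.012)}
D=[]
for n,l in L.items():
    P=o+l[0]*X+l[1]*Y+l[2]*Z
    for c,a,b,m in((T,t0,t,"T"),(S,s0,s,"S")):
        if m=="S" and n=="mark" or m=="T" and n[0]=="f":continue
        d,q=sh(a,b,proj(c,P)); print(n,m,d,round(q,2))
        if q>.85:D.append((l,c,d,P))
def f(p):
    th,dx,dy=p;out=[]
    for l,c,d,P in D:
        y=l[1]-.065;ny=.065+y*np.cos(th)+l[2]*np.sin(th);nz=-y*np.sin(th)+l[2]*np.cos(th)
        Q=o+(l[0]+dx)*X+(ny+dy)*Y+nz*Z
        out+=list(proj(c,Q)-proj(c,P)-d)
    return out
z=least_squares(f,[0,0,0],loss="soft_l1",f_scale=.5);print("tilt,dx,dy",z.x,"lift at pad mm",171*z.x[0])
```

```text
mark T [-0.5 -1. ] 0.99
cA T [-0.25 -0.25] 0.8
cA S [ 4.5  -4.25] 0.81
cB T [-1.  -0.5] 0.9
cB S [ 0.   -4.75] 0.96
cC T [ 3.   -0.25] 0.71
cC S [ 0.   -1.25] 0.95
cD T [0. 0.] 0.71
cD S [-0.25  6.  ] 0.99
keep T [-1.   -0.25] 0.8
keep S [-0.25 -1.5 ] 0.97
piv T [-1.75  0.25] 0.92
piv S [0.   0.25] 0.8
knob T [-1.75  0.25] 0.93
knob S [-0.25  1.25] 0.85
fC S [ 0.25 -0.5 ] 0.95
fD S [ 0.   -1.25] 0.95
tilt,dx,dy [ 0.08535965  0.00014998 -0.00500143] lift at pad mm 14.596499683846574
```

```bash
python3 -c "
from rig import r
print(r.sign_off())"
```

```text
the job is handed in; nothing more can be done
None
```

I've handed the job in with the latch shut and the jack's saddle within about 3 mm of centre under the lift pad. The handle is held down at its stop with about 22 N, and the pad side of the case is raised about 15 mm. The far feet slid about 5 mm along the bench as the case tilted. The wax tin did not move, but I could not confirm the jar because the arm hid it, and I did not check the spool.

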